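# Find the rattling tin and hold it out over the bowl

## Task

One of the three sealed tins has a loose lead ball in it, the other two only a lump of hard putty: shake or tip them end to end to find out which one rattles, and set the two silent ones flat, end to end, on the narrow raised wooden plank and let them go. Then pick up the rattling tin, shake or tip it once more to make sure, and finish with the gripper still holding it, still and level, about a hand's width above the near yellow bowl, for me to open it there. Leave the bowl, the solder spool, the flux bottle and the pliers where they are.

Things in the scene. Friction and masses are not known exactly. Their poses are not given: they have to be found in the camera images.
- tin_1_mid (a point): Middle (22 mm above its foot) of one of three sealed oblong tins, all alike: dark green, pale metal lid with a green panel, clipped shut, 50 mm wide along its x axis, 126 mm long along its y axis, 44 mm high along z. All weigh 0.38 to 0.51 kg, whatever is in them. They lie flat on the table, well apart. Any of the three may hold the ball.
- tin_2_mid (a point): Middle of the second tin, exactly like tin_1. A 0.23 kg lead ball, 34 mm across, is loose in one tin: it runs 86 mm from end to end (y axis) when that tin is tipped over about 0.15 rad, knocks when shaken lengthwise, and stays where it is in a level tin. Its shift from end to end changes the moment on the gripper by about 0.15 N m.
- tin_3_mid (a point): Middle of the third tin, exactly like tin_1. The two silent tins hold a lump of putty, as heavy as the ball, stuck fast in the middle.
- ledge_top (a point): Centre of the upper face of a narrow wooden plank on two legs (fixed), 90 mm above the table. The plank is 64 mm deep along its x axis and 280 mm long along its y axis; z up; nothing stands above it. Two tins fit on it end to end, lengthwise along the plank, their middles about 70 mm either side of its centre.
- bowl_rim (a point): Centre of the rim of the yellow plastic bowl, 63 mm above the table; the bowl is 111 mm across the rim, loose and light. A similar bowl at the far end of the table, out of reach, has nothing to do with the job.
- spool_mid (a point): Blue solder spool standing on the table, about 67 x 81 mm and 41 mm high; point about half-way up. Stay clear of it.
- bottle_flux_mid (a point): White flux bottle with green cap, 47 mm diameter, 94 mm tall, standing; point half-way up. Stay clear of it.
- pliers_mid (a point): Red-handled pliers lying flat, 188 mm long along their y axis, 58 mm wide, 13 mm high; point at their middle. Stay clear of them.
Things that resemble listed ones, but are neither listed nor needed, are in the scene too. Leave any red look-alike of the part that bears bowl_rim alone.

How it is judged:
By the outcome, as a careful person would: the job done as asked, in the order asked, and still so for the second after the job is handed in, while the arm keeps its last pose, push and grip.
It also fails if it takes over 72 s, if anything falls off the work surface, if the arm or the gripper's body presses on something with over 40 N, if the wrist force passes 120 N, or if a joint passes its speed limit or range.

## Robot

A 6-joint arm with a two-finger parallel gripper is mounted at the origin on a cart in front of the work surface, level with it; the furniture and walls round the work are solid. World frame = base frame: x ahead of the robot, y to its left, z up, the work surface at z = 0. Lengths are in mm, angles in rad, forces in N, time in s.
With the tool pointing down it reaches from about 300 to 775 mm from the base axis. Payload 14.6 kg.
Tool frame: the origin (TCP) lies at the centre of the arm's flange, where the gripper is bolted on; the fingertips stand 199 mm ahead of it and the grasp point (between the pads) lies 180 mm ahead of it; z points along the fingers, y is the line along which they close (so a half turn about z gives the same grasp; the last joint's range is limited). The gripper opens to 94 mm and grips with 3 to 60 N. Pads are 16 mm wide; open, the fingers measure 119 mm over their backs; the gripper's body (75 mm by 177 mm) begins 78 mm behind the grasp point.
Start: joints at [1.27, 0.3, 1.521, -0, 1.321, -0.067], TCP at [127.42, 535.028, 404.646] pointing down, gripper open.
Joint ranges: [-3.03, 3.03], [-0.79, 2.21], [0.23, 2.52], [-1.04, 4.18], [0, 3.07], [-2.55, 2.55]. Speed limits (rad/s): [2.22, 2.22, 2.57, 3.14, 3.14, 3.14].

## Interface

Orientations are given as [roll, pitch, yaw] about the fixed x, y, z axes, in that order (R = Rz(yaw) Ry(pitch) Rx(roll)).
In Python, from cell import manip, optics, workorder gives the robot as it stands.
- The arm moves only by the tool step_arm, never from a script. Its argument "increments" is a list that holds one entry, the list of rows, each a list of 7 numbers: the turn, a rotation vector about the tool's x, y, z as a fraction of full scale, then the shift along the tool's x, y, z as a fraction of full scale, then the closure, from -1 (fully open) to 1 (shut). In form: [[[wx, wy, wz, tx, ty, tz, fingers], ...]]. A call has 1 to 5 rows; each row shifts and turns the commanded pose from where the row before left it, along the tool's axes as they then stand; what a row does not reach is not made up. Full scale, the value 1, is 40 mm for a shift and 45 degrees for a turn. A row lasts 1/10 s, in which the tool goes at most 50 mm and 8.59 degrees, less where a joint would pass 70% of its speed; a pose out of reach is approached as far as the arm can. A call with a number of a shift or a turn outside -1 to 1 is refused whole. A call with a gripper value outside its range is refused whole. The fingers move at their own pace and stop on an object; "newtons" is the grip in N (left out, the last holds). Time passes only in rows, so rows that do not move let the fingers close. It gives the time, the measured TCP pose, the force, the opening and the grip force at its end, in the units of the state.
- manip.read_state(): the state, without advancing time (a new reading comes with each control period).
- optics.camera(name): name is "scene" or "top"; returns a dict with "frame" (420x560x3 uint8, red, green, blue), "range_z" (420x560 float32, mm along the optical axis (not along the pixel's ray), 0 where there is no reading), "mtx" (3x3 intrinsics, pixels), "cam_to_world" (4x4, takes a point from camera to world coordinates). Camera axes: x right, y down, z forward; pixel columns grow to the right and rows downward; lengths in mm; the calibration is good to about 2 mm. A picture is of the moment at which its call begins.
- workorder.sign_off(): hands the job in; it is judged then, once.
The state is a dict: "clock": time; "joints": joint angles; "qd": joint speeds; "effort": joint torques, N m; "eef_pos": TCP position; "eef_rot": TCP orientation; "wrist_force": force on the tool from outside, world axes, zero at the start; "moment": the same for the moment, N m; "finger_gap": finger opening in mm; "finger_force": force on a finger pad.
Only numpy, scipy, OpenCV 4.12 (cv2) and the standard library are available. Lean on these libraries where they do the work, as an engineer would, in place of code of your own. Each camera call takes 0.05 s, during which the arm holds its last target. There are 200 camera calls.

## Working session

There is one attempt and no reset: what is moved stays moved. The work goes in short steps, Python scripts to look and compute and a tool call to move; the robot and the scene stay as the last step left them, time stands still between calls to the robot, and variables do not carry over. Pictures are saved under pics/ and viewed, at most 10 in all, crops included, and the job is handed in when it is done.

Besides the shell and the picture viewer there is one more tool, called after ">>>" as name([rows], argument=value, ...), one row to a line, values as JSON. step_arm: Moves the arm, as the interface text tells. Its arguments: {"type":"object","properties":{"increments":{"type":"array","items":{"type":"array","items":{"type":"array","items":{"type":"number"}}}},"newtons":{"type":"number"}},"required":["increments"]}

```bash
mkdir -p pics; ls
python3 - <<'E'
from cell import manip, optics
import cv2,numpy as np
for n in("top","scene"):
    c=optics.camera(n); np.savez(f"{n}.npz",**c)
    cv2.imwrite(f"pics/{n}0.png",cv2.resize(c["frame"][:,:,::-1],(800,600)))
print(manip.read_state())
E
```

```text
pics
{'clock': 0.1, 'joints': array([ 1.27040977e+00,  3.00439619e-01,  1.52150257e+00,  5.16097090e-07,
        1.32070834e+00, -6.66020294e-02]), 'qd': array([ 0.00018398, -0.00198837, -0.00302662,  0.0003905 , -0.00054083,
        0.00074797]), 'effort': array([ 6.51384162e-04, -5.32651448e+01, -3.53277326e+01,  7.08998716e-02,
        2.35902099e-02, -1.16010588e-04]), 'eef_pos': array([127.41089961, 535.01651169, 404.13669857]), 'eef_rot': array([-3.14053715e+00, -7.09037022e-05,  2.90780796e+00]), 'wrist_force': array([-0.11126836, -0.04056863,  0.09779883]), 'moment': array([-0.02223471,  0.02120164,  0.02432404]), 'finger_force': 0.0, 'finger_gap': 93.91929645447973}
```

View pics/top0.png

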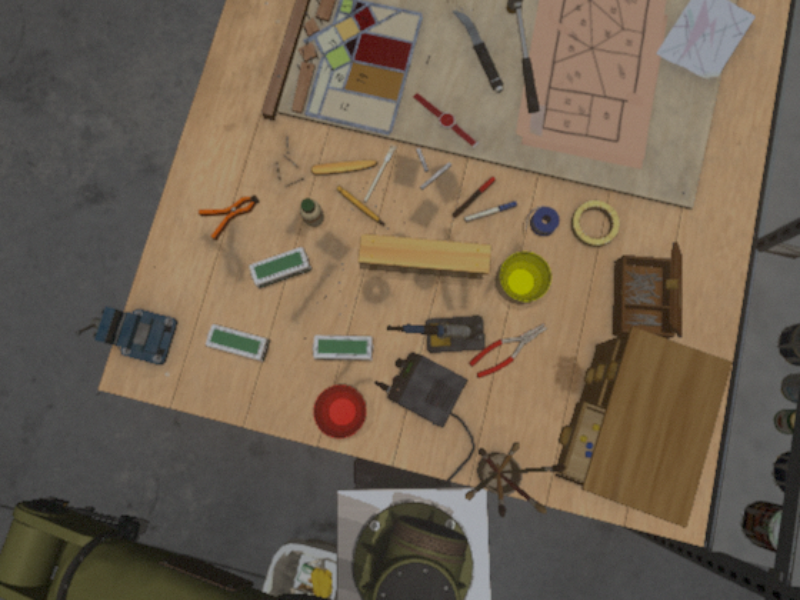

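View pics/scene0.png

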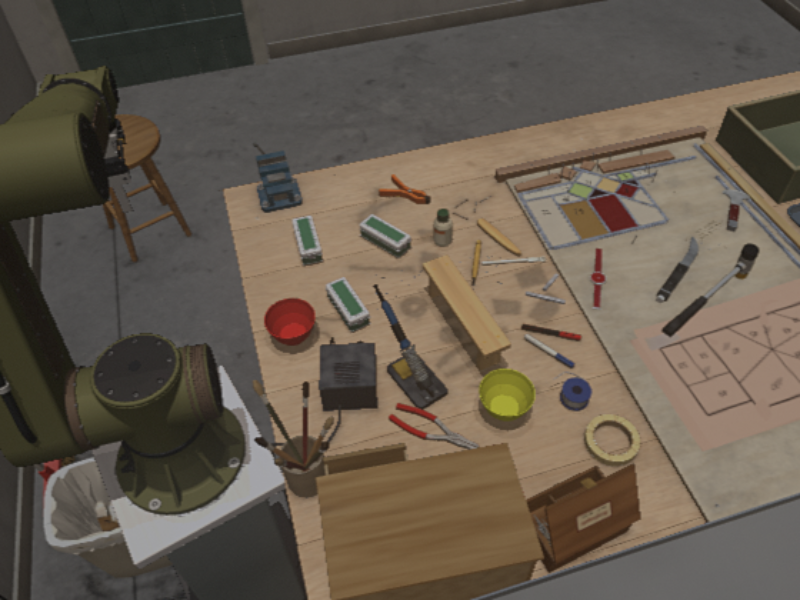

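Top view (800x600): the tins are at (280,267), (237,342) and (342,348). The plank is at (425,255), the yellow bowl at (525,277), the spool at (545,221), the bottle at (310,210) and the red-handled pliers at (505,352). Look-alikes are the red bowl (340,410), the orange side cutters (230,213) and the yellow tape ring (597,223). Only the three green-panelled boxes can be tins. There is also a soldering iron in its stand at (450,332) and a black box at (428,388).

```bash
cat > h.py <<'E'
import numpy as np,cv2
def cloud(c):
    v,u=np.mgrid[:420,:560]; z=c["range_z"]; K=c["mtx"]
    P=np.stack([(u-K[0,2])/K[0,0]*z,(v-K[1,2])/K[1,1]*z,z,np.ones_like(z)],-1)
    return (P@c["cam_to_world"].T)[...,:3]
def rect(P,box,lo,hi):
    x0,y0,x1,y1=[int(round(a*.7)) for a in box]
    q=P[y0:y1,x0:x1].reshape(-1,3); q=q[(q[:,2]>lo)&(q[:,2]<hi)]
    (cx,cy),(w,h),a=cv2.minAreaRect(q[:,:2].astype(np.float32))
    if w<h: w,h,a=h,w,a+90
    return np.round([cx,cy,np.median(q[:,2]),w,h,(a+90)%180-90,len(q)],1)  # a: world yaw (deg) of the long axis
E
python3 - <<'E'
from h import *
c=dict(np.load("top.npz"));P=cloud(c)
for n,b,lo,hi in [("tA",(240,235,320,297),33,60),("tB",(195,312,280,372),33,60),("tC",(303,325,382,372),33,60),("plank",(345,222,505,290),80,100),
 ("bowl",(490,240,562,312),52,75),("spool",(522,198,565,245),25,60),("bottle",(290,185,330,232),60,110),("redbowl",(305,375,375,445),40,80),("iron",(380,305,495,360),15,200),("blackbox",(370,345,475,430),20,200),("pliers",(465,318,552,382),4,30),("vise",(80,295,185,370),20,200)]:
    print(n,rect(P,b,lo,hi), )
x=P[int(305*.7):int(360*.7),int(380*.7):int(495*.7),2];print("iron zmax",x.max(),"box zmax",P[241:301,259:332,2].max())
print(c["cam_to_world"],c["mtx"])
f=c["frame"][150:270,120:400,::-1]; cv2.imwrite("pics/crop.png",cv2.resize(f,(784,336),interpolation=cv2.INTER_CUBIC))
E
```

```text
tA [633.6 282.   46.1 130.2  51.2 -71.2 649. ]
tB [467.3 373.   46.3 130.6  50.6  73.8 677. ]
tC [452.3 141.7  46.3 130.6  50.7  88.2 682. ]
plank [ 644.   -37.6   91.7  279.9   66.3   84.  1929. ]
bowl [ 595.3 -254.6   60.7  109.2  108.   -86.4  180. ]
spool [ 733.2 -305.4   34.5   74.2   58.4   83.2  263. ]
bottle [752.3 209.5  75.   45.6  37.9 -53.5 174. ]
redbowl [314.5 145.6  53.1 108.7 107.8  -1.  366. ]
iron [466.9 -70.8  59.9 226.   97.8 -87.2 840. ]
blackbox [ 369.7  -18.4   92.8  210.7  173.7   86.8 1881. ]
pliers [ 442.8 -219.5    9.6  188.6  136.1   89.  1047. ]
vise [ 493.8  607.3   79.5  167.9   98.1   75.7 1248. ]
iron zmax 1397.4083354489983 box zmax 1397.4083354489983
[[-1.56979035e-02 -9.84531334e-01  1.74503947e-01  2.97542686e+02]
 [-9.99791211e-01  1.77388907e-02  1.01422794e-02  1.48429289e+01]
 [-1.30808983e-02 -1.74308300e-01 -9.84604239e-01  1.39740834e+03]
 [ 0.00000000e+00  0.00000000e+00  0.00000000e+00  1.00000000e+00]] [[443.04325096   0.         276.09594645]
 [  0.         443.04325096 213.97111575]
 [  0.           0.           1.        ]]
```

View pics/crop.png

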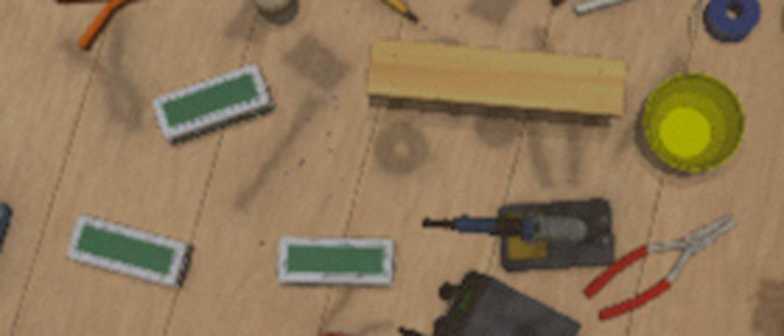

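The crop confirms the three tins: same size, pale lid with a green panel. Each measures 130x51 mm with its top at z≈46, and the plank measures 280x66 mm at z≈92, so all match the description. I start with tB (467,373).

```bash
cat > plan.py <<'E'
import sys,numpy as np
from scipy.spatial.transform import Rotation as R
from cell import manip
# plan.py gx gy gz yaw_deg [step_mm]: rows from the measured pose to the grasp point, tool down
gx,gy,gz,yaw=map(float,sys.argv[1:5]); step=float(sys.argv[5]) if len(sys.argv)>5 else 38
s=manip.read_state(); p=s["eef_pos"]; A=R.from_euler("xyz",s["eef_rot"])
T=np.array([gx,gy,gz+180]); B=R.from_euler("xyz",[np.pi,0,np.radians(yaw)])
w=(A.inv()*B).as_rotvec(); d=T-p
n=max(1,int(np.ceil(max(np.linalg.norm(d)/step,np.degrees(np.linalg.norm(w))/8.5))))
print(round(s["clock"],2),"pos",p.round(1),"rot",np.degrees(s["eef_rot"]).round(1),"F",s["wrist_force"].round(1),"gap",round(s["finger_gap"],1),"n",n,"d",d.round(1),"w",np.degrees(w).round(1))
for i in range(n):
    t=(A*R.from_rotvec(w*i/n)).inv().apply(d/n)/40
    print([*(w/n/np.radians(45)).round(3).tolist(),*t.round(3).tolist()])
E
python3 plan.py 467 373 130 73.8
```

```text
0.1 pos [127.4 535.  404.1] rot [-179.9   -0.   166.6] F [-0.1 -0.   0.1] gap 93.9 n 11 d [ 339.6 -162.   -94.1] w [-0.   0.  92.8]
[-0.0, 0.0, 0.187, -0.836, -0.179, 0.214]
[-0.0, 0.0, 0.187, -0.853, -0.055, 0.214]
[-0.0, 0.0, 0.187, -0.852, 0.071, 0.214]
[-0.0, 0.0, 0.187, -0.833, 0.195, 0.214]
[-0.0, 0.0, 0.187, -0.795, 0.315, 0.214]
[-0.0, 0.0, 0.187, -0.74, 0.429, 0.214]
[-0.0, 0.0, 0.187, -0.669, 0.533, 0.214]
[-0.0, 0.0, 0.187, -0.584, 0.625, 0.214]
[-0.0, 0.0, 0.187, -0.486, 0.704, 0.214]
[-0.0, 0.0, 0.187, -0.377, 0.767, 0.214]
[-0.0, 0.0, 0.187, -0.261, 0.814, 0.214]
```

>>> step_arm([
  [[0,0,0.187,-0.836,-0.18,0.214,-1],[0,0,0.187,-0.853,-0.055,0.214,-1],[0,0,0.187,-0.852,0.07,0.214,-1],[0,0,0.187,-0.833,0.195,0.214,-1],[0,0,0.187,-0.795,0.315,0.214,-1]],
])

```text
clock: 0.6
eef_pos: [282.9, 460.6, 361.3]
eef_rot: [-3.141, 0.0, 2.167]
wrist_force: [-0.6, 0.8, -0.5]
finger_gap: 94.2
finger_force: 0.0
```

>>> step_arm([
  [[0,0,0.187,-0.74,0.43,0.214,-1],[0,0,0.187,-0.67,0.533,0.214,-1],[0,0,0.187,-0.584,0.625,0.214,-1],[0,0,0.187,-0.486,0.704,0.214,-1],[0,0,0.187,-0.377,0.767,0.214,-1]],
])

```text
clock: 1.1
eef_pos: [437.6, 387.4, 318.4]
eef_rot: [-3.141, 0.0, 1.433]
wrist_force: [0.7, 0.2, -0.2]
finger_gap: 93.8
finger_force: 0.0
```

>>> step_arm([
  [[0,0,0.187,-0.26,0.814,0.214,-1],[0,0,0,0,0,0,-1],[0,0,0,0,0,0,-1]],
])

```text
clock: 1.4
eef_pos: [467.6, 373.3, 309.9]
eef_rot: [-3.141, 0.001, 1.292]
wrist_force: [0.1, 0.5, 0.3]
finger_gap: 94.0
finger_force: 0.0
```

```bash
python3 plan.py 467 373 25 73.8
```

```text
1.4 pos [467.6 373.3 309.9] rot [-1.80e+02  1.00e-01  7.41e+01] F [0.1 0.5 0.3] gap 94.0 n 3 d [  -0.6   -0.3 -104.9] w [-0.   0.1  0.3]
[-0.0, 0.0, 0.002, -0.003, -0.003, 0.874]
[-0.0, 0.0, 0.002, -0.003, -0.003, 0.874]
[-0.0, 0.0, 0.002, -0.003, -0.004, 0.874]
```

>>> step_arm([
  [[0,0,0,0,0,0.95,-1],[0,0,0,0,0,0.95,-1],[0,0,0,0,0,0.5,-1],[0,0,0,0,0,0.22,-1],[0,0,0,0,0,0,1]],
], newtons=45)

```text
clock: 1.9
eef_pos: [466.7, 374.1, 205.3]
eef_rot: [-3.141, 0.001, 1.294]
wrist_force: [0.6, 0.5, -0.1]
finger_gap: 89.1
finger_force: 0.0
```

>>> step_arm([
  [[0,0,0,0,0,0,1],[0,0,0,0,0,0,1],[0,0,0,0,0,0,1],[0,0,0,0,0,0,1]],
])

```text
clock: 2.3
eef_pos: [467.4, 373.7, 206.4]
eef_rot: [3.141, -0.001, 1.292]
wrist_force: [-0.6, 0.0, -0.3]
finger_gap: 57.4
finger_force: 0.0
```

>>> step_arm([
  [[0,0,0,0,0,0,1],[0,0,0,0,0,0,1],[0,0,0,0,0,-0.3,1],[0,0,0,0,0,-0.9,1],[0,0,0,0,0,-0.95,1]],
])

```text
clock: 2.8
eef_pos: [467.1, 373.4, 292.3]
eef_rot: [-3.14, 0.002, 1.292]
wrist_force: [0.5, 0.9, -3.7]
finger_gap: 49.6
finger_force: 45.0
```

>>> step_arm([
  [[0,0.18,0,0,0,-0.9,1],[0,0.18,0,0,0,-0.5,1],[0,0.18,0,0,0,0,1],[0,0,0,0,0,0,1],[0,0,0,0,0,0,1]],
])

```text
clock: 3.3
eef_pos: [466.4, 370.6, 347.2]
eef_rot: [-3.141, -0.419, 1.292]
wrist_force: [0.7, -1.2, -3.4]
finger_gap: 49.5
finger_force: 45.0
```

>>> step_arm([
  [[0,-0.18,0,0,0,0,1],[0,-0.18,0,0,0,0,1],[0,-0.18,0,0,0,0,1],[0,0,0,0,0,0,1],[0,0,0,0,0,0,1]],
])

```text
clock: 3.8
eef_pos: [466.6, 371.2, 346.9]
eef_rot: [-3.141, -0.001, 1.292]
wrist_force: [0.1, 0.2, -3.2]
finger_gap: 49.7
finger_force: 45.0
```

```bash
cat > mom.py <<'E'
from cell import manip
from scipy.spatial.transform import Rotation as R
s=manip.read_state();A=R.from_euler("xyz",s["eef_rot"])
print(s["clock"],"gap",s["finger_gap"],"F",s["wrist_force"].round(2),"M tool",A.inv().apply(s["moment"]).round(3),"pos",s["eef_pos"].round(1),"rot",s["eef_rot"].round(3),s["finger_force"])
E
python3 mom.py
```

```text
3.8 gap 49.725573458840906 F [ 0.05  0.21 -3.17] M tool [ 0.053  0.024 -0.071] pos [466.6 371.2 346.9] rot [-3.141e+00 -1.000e-03  1.292e+00] 44.99735947698355
```

>>> step_arm([
  [[0,-0.18,0,0,0,0,1],[0,-0.18,0,0,0,0,1],[0,-0.18,0,0,0,0,1],[0,0,0,0,0,0,1],[0,0,0,0,0,0,1]],
])

```text
clock: 4.3
eef_pos: [466.6, 371.0, 347.2]
eef_rot: [-3.141, 0.419, 1.293]
wrist_force: [-0.5, -0.3, -3.2]
finger_gap: 49.9
finger_force: 45.0
```

>>> step_arm([
  [[0,0.18,0,0,0,0,1],[0,0.18,0,0,0,0,1],[0,0.18,0,0,0,0,1],[0,0,0,0,0,0,1],[0,0,0,0,0,0,1]],
])

```text
clock: 4.8
eef_pos: [466.5, 370.6, 347.7]
eef_rot: [3.141, 0.002, 1.292]
wrist_force: [1.0, -0.1, -3.9]
finger_gap: 49.5
finger_force: 45.0
```

```bash
python3 mom.py; python3 plan.py 651 32 170 84
```

```text
4.8 gap 49.541521941038546 F [ 0.97 -0.14 -3.93] M tool [ 0.084 -0.187  0.014] pos [466.5 370.6 347.7] rot [3.141e+00 2.000e-03 1.292e+00] 44.99860614538193
4.8 pos [466.5 370.6 347.7] rot [1.8e+02 1.0e-01 7.4e+01] F [ 1.  -0.1 -3.9] gap 49.5 n 11 d [ 184.5 -338.6    2.3] w [  0.    0.1 -10. ]
[0.0, 0.0, -0.02, -0.624, 0.615, -0.004]
[0.0, 0.0, -0.02, -0.634, 0.605, -0.004]
[0.0, 0.0, -0.02, -0.643, 0.595, -0.004]
[0.0, 0.0, -0.02, -0.653, 0.585, -0.004]
[0.0, 0.0, -0.02, -0.662, 0.574, -0.004]
[0.0, 0.0, -0.02, -0.671, 0.564, -0.005]
[0.0, 0.0, -0.02, -0.68, 0.553, -0.005]
[0.0, 0.0, -0.02, -0.688, 0.542, -0.005]
[0.0, 0.0, -0.02, -0.697, 0.531, -0.005]
[0.0, 0.0, -0.02, -0.705, 0.52, -0.005]
[0.0, 0.0, -0.02, -0.713, 0.509, -0.005]
```

The moment shifted by about 0.2 N m, but the readings are noisy. I'll repeat the tips and average each level reading.

```bash
cat > mom.py <<'E'
from cell import manip,optics
import numpy as np
from scipy.spatial.transform import Rotation as R
m=[]
for i in range(8):
    s=manip.read_state();A=R.from_euler("xyz",s["eef_rot"]); m.append(np.r_[A.inv().apply(s["moment"]),s["wrist_force"]]); optics.camera("top")
print(round(s["clock"],2),"gap",round(s["finger_gap"],1),"Mtool,F",np.mean(m,0).round(3),"sd",np.std(m,0).round(3),"pos",s["eef_pos"].round(1),"rot",s["eef_rot"].round(3))
E
python3 mom.py
```

```text
5.15 gap 49.7 Mtool,F [ 0.062 -0.189  0.017  0.087  0.116 -3.811] sd [0.017 0.027 0.014 0.441 0.403 0.31 ] pos [466.5 371.  347.3] rot [-3.141e+00  1.000e-03  1.292e+00]
```

>>> step_arm([
  [[0,0.18,0,0,0,0,1],[0,0.18,0,0,0,0,1],[0,0.18,0,0,0,0,1],[0,0,0,0,0,0,1],[0,0,0,0,0,0,1]],
])

```text
clock: 5.7
eef_pos: [466.5, 370.8, 347.4]
eef_rot: [-3.141, -0.42, 1.292]
wrist_force: [-0.8, 0.7, -4.4]
finger_gap: 49.4
finger_force: 45.0
```

>>> step_arm([
  [[0,-0.18,0,0,0,0,1],[0,-0.18,0,0,0,0,1],[0,-0.18,0,0,0,0,1],[0,0,0,0,0,0,1]],
])

```text
clock: 6.1
eef_pos: [466.7, 371.4, 347.4]
eef_rot: [3.141, 0.006, 1.292]
wrist_force: [0.3, 0.3, -3.8]
finger_gap: 49.8
finger_force: 45.0
```

```bash
python3 mom.py
```

```text
6.45 gap 49.7 Mtool,F [ 0.06   0.004  0.008  0.346  0.103 -3.734] sd [0.036 0.04  0.022 0.385 0.505 0.579] pos [466.6 370.8 347.6] rot [ 3.141e+00 -1.000e-03  1.292e+00]
```

tB's moment shifts by 0.19 N m with the tip direction, so it rattles. I'll put it back and test tC.

>>> step_arm([
  [[0,0,0,0,0,0.9,1],[0,0,0,0,0,0.95,1],[0,0,0,0,0,0.95,1],[0,0,0,0,0,0.5,1],[0,0,0,0,0,0.15,1]],
])

```text
clock: 7.0
eef_pos: [466.2, 370.5, 207.1]
eef_rot: [-3.139, 0.002, 1.292]
wrist_force: [0.4, -0.4, -3.7]
finger_gap: 49.8
finger_force: 45.0
```

>>> step_arm([
  [[0,0,0,0,0,0.05,1],[0,0,0,0,0,0,1],[0,0,0,0,0,0,-1],[0,0,0,0,0,0,-1],[0,0,0,0,0,0,-1]],
])

```text
clock: 7.5
eef_pos: [466.7, 371.0, 208.4]
eef_rot: [3.141, -0.001, 1.292]
wrist_force: [0.5, -0.8, 0.0]
finger_gap: 70.6
finger_force: 0.0
```

>>> step_arm([
  [[0,0,0,0,0,0,-1],[0,0,0,0,0,0,-1],[0,0,0,0,0,0,-1],[0,0,0,0,0,-0.6,-1],[0,0,0,0,0,-0.9,-1]],
])

```text
clock: 8.0
eef_pos: [466.3, 370.6, 266.4]
eef_rot: [-3.139, 0.003, 1.292]
wrist_force: [0.3, 0.2, 0.5]
finger_gap: 94.1
finger_force: 0.0
```

```bash
python3 plan.py 452 142 100 88.2
```

```text
8.0 pos [466.3 370.6 266.4] rot [-179.9    0.2   74. ] F [0.3 0.2 0.5] gap 94.1 n 7 d [ -14.3 -228.6   13.6] w [ -0.2   0.2 -14.2]
[-0.001, 0.001, -0.045, -0.799, 0.175, -0.047]
[-0.001, 0.001, -0.045, -0.805, 0.147, -0.047]
[-0.001, 0.001, -0.045, -0.81, 0.119, -0.047]
[-0.001, 0.001, -0.045, -0.813, 0.09, -0.047]
[-0.001, 0.001, -0.045, -0.816, 0.061, -0.048]
[-0.001, 0.001, -0.045, -0.818, 0.032, -0.048]
[-0.001, 0.001, -0.045, -0.818, 0.004, -0.048]
```

>>> step_arm([
  [[0,0,-0.045,-0.8,0.175,-0.05,-1],[0,0,-0.045,-0.805,0.147,-0.05,-1],[0,0,-0.045,-0.81,0.12,-0.05,-1],[0,0,-0.045,-0.813,0.09,-0.05,-1],[0,0,-0.045,-0.816,0.06,-0.05,-1]],
])

```text
clock: 8.5
eef_pos: [456.1, 206.3, 277.7]
eef_rot: [3.141, -0.0, 1.471]
wrist_force: [0.8, -0.3, 0.2]
finger_gap: 94.0
finger_force: 0.0
```

>>> step_arm([
  [[0,0,-0.045,-0.82,0.03,-0.05,-1],[0,0,-0.045,-0.82,0,-0.05,-1],[0,0,0,0,0,0,-1],[0,0,0,0,0,0,-1]],
])

```text
clock: 8.9
eef_pos: [452.1, 141.8, 281.7]
eef_rot: [3.141, -0.0, 1.538]
wrist_force: [-0.2, 0.2, -0.7]
finger_gap: 94.4
finger_force: 0.0
```

```bash
python3 plan.py 452 142 25 88.2
```

```text
8.9 pos [452.1 141.8 281.7] rot [180.   -0.   88.1] F [-0.2  0.2 -0.7] gap 94.4 n 3 d [ -0.1   0.2 -76.7] w [ 0.  -0.  -0.1]
[0.0, -0.0, -0.001, 0.001, -0.001, 0.639]
[0.0, -0.0, -0.001, 0.001, -0.001, 0.639]
[0.0, -0.0, -0.001, 0.001, -0.001, 0.639]
```

>>> step_arm([
  [[0,0,0,0,0,0.9,-1],[0,0,0,0,0,0.75,-1],[0,0,0,0,0,0.25,-1],[0,0,0,0,0,0,1],[0,0,0,0,0,0,1]],
])

```text
clock: 9.4
eef_pos: [452.4, 142.6, 206.4]
eef_rot: [3.141, -0.0, 1.54]
wrist_force: [0.3, 0.2, 0.5]
finger_gap: 81.1
finger_force: 0.0
```

>>> step_arm([
  [[0,0,0,0,0,0,1],[0,0,0,0,0,0,1],[0,0,0,0,0,0,1],[0,0,0,0,0,0,1],[0,0,0,0,0,0,1]],
])

```text
clock: 9.9
eef_pos: [452.1, 142.0, 205.9]
eef_rot: [3.141, -0.0, 1.54]
wrist_force: [-2.0, -1.0, 6.1]
finger_gap: 49.8
finger_force: 45.0
```

>>> step_arm([
  [[0,0,0,0,0,0,1],[0,0,0,0,0,-0.3,1],[0,0,0,0,0,-0.9,1],[0,0,0,0,0,-0.95,1],[0,0,0,0,0,-0.95,1]],
])

```text
clock: 10.4
eef_pos: [451.6, 141.9, 331.2]
eef_rot: [-3.141, 0.0, 1.54]
wrist_force: [0.6, 0.6, -4.0]
finger_gap: 50.0
finger_force: 45.0
```

>>> step_arm([
  [[0,0.18,0,0,0,-0.5,1],[0,0.18,0,0,0,0,1],[0,0.18,0,0,0,0,1],[0,0,0,0,0,0,1],[0,0,0,0,0,0,1]],
])

```text
clock: 10.9
eef_pos: [451.9, 141.8, 349.5]
eef_rot: [-3.141, -0.419, 1.54]
wrist_force: [-0.2, -0.4, -4.5]
finger_gap: 49.9
finger_force: 45.0
```

>>> step_arm([
  [[0,-0.18,0,0,0,0,1],[0,-0.18,0,0,0,0,1],[0,-0.18,0,0,0,0,1],[0,0,0,0,0,0,1]],
])

```text
clock: 11.3
eef_pos: [452.0, 142.4, 349.6]
eef_rot: [3.141, 0.006, 1.541]
wrist_force: [-0.1, 0.2, -4.3]
finger_gap: 49.6
finger_force: 45.0
```

```bash
python3 mom.py
```

```text
11.65 gap 49.5 Mtool,F [ 0.066 -0.072 -0.011  0.119  0.152 -4.248] sd [0.035 0.046 0.026 0.542 0.286 0.495] pos [452.  141.9 349.5] rot [ 3.142e+00 -1.000e-03  1.539e+00]
```

>>> step_arm([
  [[0,-0.18,0,0,0,0,1],[0,-0.18,0,0,0,0,1],[0,-0.18,0,0,0,0,1],[0,0,0,0,0,0,1],[0,0,0,0,0,0,1]],
])

```text
clock: 12.2
eef_pos: [451.4, 144.3, 349.4]
eef_rot: [-3.14, 0.418, 1.542]
wrist_force: [-5.5, 27.0, -4.5]
finger_gap: 51.0
finger_force: 44.4
```

>>> step_arm([
  [[0,0.18,0,0,0,0,1],[0,0.18,0,0,0,0,1],[0,0.18,0,0,0,0,1],[0,0,0,0,0,0,1]],
])

```text
clock: 12.6
eef_pos: [452.0, 141.7, 349.7]
eef_rot: [3.141, -0.003, 1.539]
wrist_force: [-0.3, 0.1, -4.5]
finger_gap: 50.9
finger_force: 43.6
```

```bash
python3 mom.py; python3 plan.py 651 32 175 84
```

```text
12.95 gap 50.7 Mtool,F [ 4.100e-02 -2.390e-01  2.000e-03 -1.430e-01 -3.100e-02 -4.135e+00] sd [0.026 0.044 0.024 0.371 0.527 0.369] pos [452.  142.2 349.4] rot [-3.141e+00  2.000e-03  1.540e+00]
13.0 pos [452.  142.2 349.4] rot [-1.80e+02  1.00e-01  8.82e+01] F [ 0.4  0.2 -3.9] gap 50.9 n 6 d [ 199.  -110.2    5.6] w [-0.   0.1  4.2]
[-0.0, 0.0, 0.016, -0.433, 0.843, -0.023]
[-0.0, 0.0, 0.016, -0.423, 0.848, -0.023]
[-0.0, 0.0, 0.016, -0.412, 0.853, -0.023]
[-0.0, 0.0, 0.016, -0.402, 0.858, -0.023]
[-0.0, 0.0, 0.016, -0.391, 0.863, -0.023]
[-0.0, 0.0, 0.016, -0.381, 0.868, -0.023]
```

At t=12.2 the tin touched something on its -y side (27 N), possibly the raised iron tip. I'll look before going on.

Run:
```python
from h import *
from cell import optics
o=dict(np.load("top.npz"));P=cloud(o)
q=P[205:260,262:345]; m=(o["range_z"][205:260,262:345]>0); q=q[m]; q=q[q[:,2]>12]
for y in range(-190,80,20):
    k=q[(q[:,1]>y)&(q[:,1]<y+20)]
    if len(k): print("iron y",y,"x",k[:,0].min().round(),k[:,0].max().round(),"zmax",k[:,2].max().round())
c=optics.camera("scene"); t=optics.camera("top"); np.savez("top1.npz",**t)
a=cv2.resize(c["frame"][100:310,150:430,::-1],(800,600),interpolation=cv2.INTER_CUBIC); cv2.imwrite("pics/s1.png",a)
```

```text
iron y -190 x 397.0 456.0 zmax 17.0
iron y -170 x 397.0 520.0 zmax 36.0
iron y -150 x 410.0 520.0 zmax 50.0
iron y -130 x 444.0 518.0 zmax 68.0
iron y -110 x 442.0 518.0 zmax 83.0
iron y -90 x 392.0 515.0 zmax 99.0
iron y -70 x 392.0 516.0 zmax 111.0
iron y -50 x 393.0 512.0 zmax 131.0
iron y -30 x 393.0 484.0 zmax 146.0
iron y -10 x 394.0 485.0 zmax 157.0
iron y 10 x 396.0 480.0 zmax 171.0
iron y 30 x 468.0 478.0 zmax 184.0
```

View pics/s1.png

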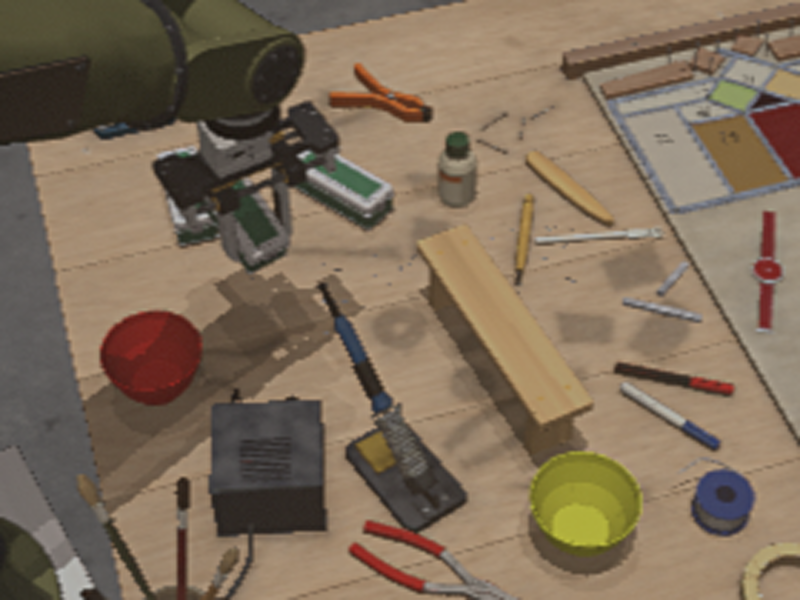

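The iron stands in its stand (tip at (320,285)), rises to z=184 near (473,40) and has not moved. The tin may have been pushed in the grip. I'll retest it further out, clear of the iron.

>>> step_arm([
  [[0,0,0,0.1,0.8,-0.4,1],[0,0,0,0.1,0.9,-0.2,1],[0,0,0,0.1,0.9,0,1],[0,0,0,0,0,0,1],[0,0,0,0,0,0,1]],
])

```text
clock: 13.6
eef_pos: [556.5, 150.8, 372.6]
eef_rot: [-3.14, 0.001, 1.539]
wrist_force: [-1.1, 0.5, -3.9]
finger_gap: 51.1
finger_force: 43.6
```

```bash
python3 mom.py
```

```text
13.95 gap 50.9 Mtool,F [ 0.074 -0.206 -0.006 -0.29   0.082 -3.91 ] sd [0.025 0.038 0.032 0.658 0.411 0.548] pos [556.  150.8 373.9] rot [ 3.141 -0.     1.54 ]
```

>>> step_arm([
  [[0,0.18,0,0,0,0,1],[0,0.18,0,0,0,0,1],[0,0.18,0,0,0,0,1],[0,0,0,0,0,0,1],[0,0,0,0,0,0,1]],
])

```text
clock: 14.5
eef_pos: [556.2, 150.6, 373.5]
eef_rot: [-3.141, -0.419, 1.54]
wrist_force: [0.3, -0.4, -4.1]
finger_gap: 51.0
finger_force: 43.6
```

>>> step_arm([
  [[0,-0.18,0,0,0,0,1],[0,-0.18,0,0,0,0,1],[0,-0.18,0,0,0,0,1],[0,0,0,0,0,0,1]],
])

```text
clock: 14.9
eef_pos: [556.3, 151.3, 373.6]
eef_rot: [3.141, 0.006, 1.541]
wrist_force: [-0.2, 1.6, -5.2]
finger_gap: 51.0
finger_force: 43.6
```

```bash
python3 mom.py
```

```text
15.25 gap 51.1 Mtool,F [ 0.065 -0.151 -0.007 -0.165  0.457 -4.217] sd [0.036 0.06  0.026 0.3   0.768 0.607] pos [556.3 150.6 373.5] rot [-3.142e+00 -1.000e-03  1.539e+00]
```

>>> step_arm([
  [[0,-0.18,0,0,0,0,1],[0,-0.18,0,0,0,0,1],[0,-0.18,0,0,0,0,1],[0,0,0,0,0,0,1],[0,0,0,0,0,0,1]],
])

```text
clock: 15.8
eef_pos: [556.3, 151.0, 373.3]
eef_rot: [-3.141, 0.419, 1.54]
wrist_force: [0.4, -0.0, -3.6]
finger_gap: 50.9
finger_force: 43.6
```

>>> step_arm([
  [[0,0.18,0,0,0,0,1],[0,0.18,0,0,0,0,1],[0,0.18,0,0,0,0,1],[0,0,0,0,0,0,1]],
])

```text
clock: 16.2
eef_pos: [556.4, 150.2, 373.9]
eef_rot: [3.141, -0.006, 1.538]
wrist_force: [-0.9, -1.0, -3.5]
finger_gap: 51.2
finger_force: 43.6
```

```bash
python3 mom.py
```

```text
16.55 gap 51.0 Mtool,F [ 0.061 -0.178  0.023 -0.169  0.093 -4.34 ] sd [0.023 0.05  0.027 0.488 0.563 0.64 ] pos [556.3 151.  373.4] rot [-3.141e+00  1.000e-03  1.540e+00]
```

tC's moment stays the same whichever way it is tipped (-0.15 to -0.21), so it is silent. It was shifted in the grip by the knock, so I'll set it down on free table, re-measure and regrasp.

>>> step_arm([
  [[0,0,0,0,0,0.9,1],[0,0,0,0,0,0.95,1],[0,0,0,0,0,0.95,1],[0,0,0,0,0,0.6,1],[0,0,0,0,0,0.2,1]],
])

```text
clock: 17.1
eef_pos: [555.8, 150.8, 226.9]
eef_rot: [-3.138, 0.001, 1.54]
wrist_force: [0.6, -0.5, -4.3]
finger_gap: 50.7
finger_force: 43.6
```

>>> step_arm([
  [[0,0,0,0,0,0.15,1],[0,0,0,0,0,0,1]],
])

```text
clock: 17.3
eef_pos: [556.6, 150.9, 224.0]
eef_rot: [3.141, -0.0, 1.54]
wrist_force: [0.4, 1.2, -3.3]
finger_gap: 51.1
finger_force: 43.6
```

>>> step_arm([
  [[0,0,0,0,0,0.15,1],[0,0,0,0,0,0.1,1],[0,0,0,0,0,0,1]],
])

```text
clock: 17.6
eef_pos: [557.2, 150.9, 215.4]
eef_rot: [3.137, -0.001, 1.54]
wrist_force: [2.7, -1.0, 5.3]
finger_gap: 49.8
finger_force: 44.7
```

>>> step_arm([
  [[0,0,0,0,0,0.1,1],[0,0,0,0,0,0,1]],
])

```text
clock: 17.8
eef_pos: [557.4, 151.5, 213.0]
eef_rot: [3.135, -0.002, 1.54]
wrist_force: [-3.2, 5.4, 21.8]
finger_gap: 49.7
finger_force: 45.0
```

Contact is made, so I'll release.

>>> step_arm([
  [[0,0,0,0,0,0,-1],[0,0,0,0,0,0,-1],[0,0,0,0,0,0,-1],[0,0,0,0,0,0,-1],[0,0,0,0,0,0,-1]],
])

```text
clock: 18.3
eef_pos: [556.3, 150.7, 209.4]
eef_rot: [-3.141, 0.0, 1.54]
wrist_force: [-0.4, -0.1, 0.3]
finger_gap: 86.2
finger_force: 0.0
```

>>> step_arm([
  [[0,0,0,0,0,0,-1],[0,0,0,0,0,-0.6,-1],[0,0,0,0,0,-0.95,-1],[0,0,0,-0.2,-0.8,-0.8,-1],[0,0,0,-0.3,-0.9,0,-1]],
])

```text
clock: 18.8
eef_pos: [487.7, 133.0, 307.0]
eef_rot: [3.135, -0.001, 1.54]
wrist_force: [0.5, -0.1, -0.2]
finger_gap: 94.0
finger_force: 0.0
```

>>> step_arm([
  [[0,0,0,0,-0.9,0,-1],[0,0,0,0,-0.9,0,-1],[0,0,0,0,0,0,-1]],
])

```text
clock: 19.1
eef_pos: [413.0, 135.2, 303.4]
eef_rot: [-3.14, 0.0, 1.54]
wrist_force: [-0.1, -0.6, 0.2]
finger_gap: 93.7
finger_force: 0.0
```

```bash
python3 - <<'E'
from h import *
from cell import optics
t=optics.camera("top"); P=cloud(t)
f=t["frame"][:,:,::-1]; cv2.imwrite("pics/t2.png",cv2.resize(f[130:310,110:350],(800,600),interpolation=cv2.INTER_CUBIC))
m=(t["range_z"]>0)&(P[...,2]>36)&(P[...,2]<56)
n,l=cv2.connectedComponents(m.astype(np.uint8))
for i in range(1,n):
    q=P[l==i]
    if 250<len(q)<1200: 
        (a,b),(w,h),g=cv2.minAreaRect(q[:,:2].astype(np.float32)); g=g if w>h else g+90; print(round(a,1),round(b,1),round(w,1),round(h,1),"yaw",round(g%180,1),q[:,2].min().round(1),q[:,2].max().round(1),len(q))
E
python3 plan.py 556 170 25 88
```

```text
1084.8 -289.2 188.1 23.2 yaw 7.6 36.1 55.8 280
634.2 281.9 52.6 129.5 yaw 110.0 36.1 55.8 636
560.7 196.1 128.6 51.0 yaw 88.7 36.0 55.3 621
467.6 369.8 131.5 50.4 yaw 73.8 36.4 55.6 664
19.15 pos [414.8 135.2 303.9] rot [180.   -0.   88.3] F [0.2 0.9 0.2] gap 94.0 n 5 d [141.2  34.8 -98.9] w [ 0.  -0.   0.3]
[0.0, -0.0, 0.001, 0.195, 0.7, 0.495]
[0.0, -0.0, 0.001, 0.196, 0.7, 0.495]
[0.0, -0.0, 0.001, 0.196, 0.7, 0.495]
[0.0, -0.0, 0.001, 0.197, 0.7, 0.495]
[0.0, -0.0, 0.001, 0.198, 0.7, 0.495]
```

View pics/t2.png

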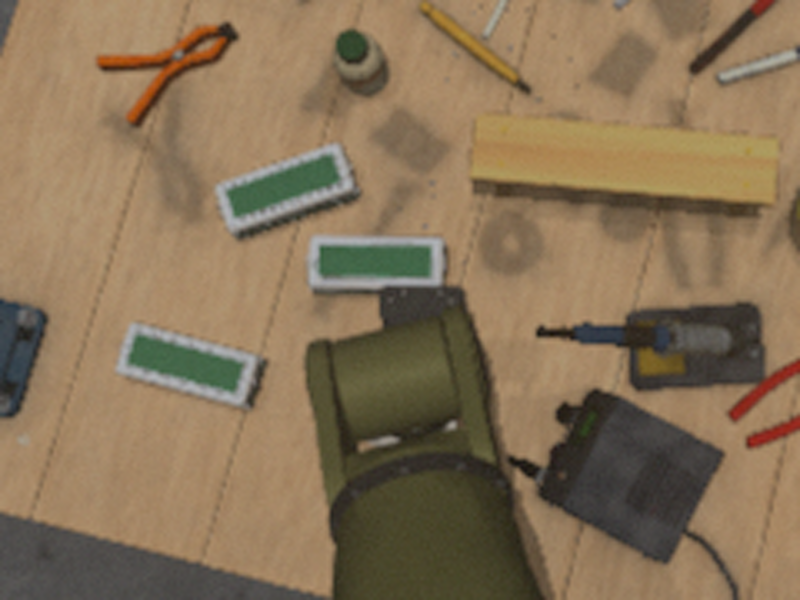

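tC lies flat at (560.7,196.1) with yaw 88.7, between tA and the gripper in the view (375,263). I'll regrasp with the fingers partly open so they stay clear of tA.

```bash
python3 plan.py 560.5 196 75 88.7
```

```text
19.15 pos [414.8 135.2 303.9] rot [180.   -0.   88.3] F [0.2 0.9 0.2] gap 94.0 n 5 d [145.7  60.8 -48.9] w [ 0.  -0.  -0.4]
[0.0, -0.0, -0.002, 0.326, 0.719, 0.245]
[0.0, -0.0, -0.002, 0.325, 0.72, 0.245]
[0.0, -0.0, -0.002, 0.324, 0.72, 0.245]
[0.0, -0.0, -0.002, 0.322, 0.721, 0.245]
[0.0, -0.0, -0.002, 0.321, 0.721, 0.245]
```

>>> step_arm([
  [[0,0,0,0.33,0.72,0.245,-0.6],[0,0,-0.01,0.33,0.72,0.245,-0.6],[0,0,0,0.32,0.72,0.245,-0.6],[0,0,0,0.32,0.72,0.245,-0.6],[0,0,0,0.32,0.72,0.245,-0.6]],
])

```text
clock: 19.65
eef_pos: [563.4, 196.6, 253.6]
eef_rot: [3.141, -0.0, 1.547]
wrist_force: [-0.5, 0.0, 0.7]
finger_gap: 75.2
finger_force: 0.0
```

>>> step_arm([
  [[0,0,0,0,0,0,-0.6],[0,0,0,0,0,0,-0.6]],
])

```text
clock: 19.85
eef_pos: [561.9, 196.0, 253.6]
eef_rot: [-3.14, 0.0, 1.547]
wrist_force: [0.0, -0.2, 0.3]
finger_gap: 75.2
finger_force: 0.0
```

```bash
python3 plan.py 560.5 196 25 88.7
```

```text
19.85 pos [561.9 196.  253.6] rot [-179.9    0.    88.7] F [ 0.  -0.2  0.3] gap 75.2 n 2 d [ -1.4  -0.  -48.6] w [-0.1  0.  -0. ]
[-0.001, 0.0, -0.0, -0.001, -0.017, 0.607]
[-0.001, 0.0, -0.0, -0.001, -0.017, 0.607]
```

>>> step_arm([
  [[0,0,0,0,-0.03,0.7,-0.6],[0,0,0,0,0,0.5,-0.6],[0,0,0,0,0,0,1],[0,0,0,0,0,0,1],[0,0,0,0,0,0,1]],
])

```text
clock: 20.35
eef_pos: [560.5, 196.1, 208.1]
eef_rot: [3.14, -0.001, 1.547]
wrist_force: [0.1, -0.2, 0.5]
finger_gap: 54.6
finger_force: 0.0
```

>>> step_arm([
  [[0,0,0,0,0,0,1],[0,0,0,0,0,0,1],[0,0,0,0,0,-0.2,1],[0,0,0,0,0,-0.9,1],[0,0,0,0,0,-0.95,1]],
])

```text
clock: 20.85
eef_pos: [559.9, 196.1, 289.1]
eef_rot: [-3.139, 0.001, 1.547]
wrist_force: [1.3, 0.4, -4.2]
finger_gap: 50.0
finger_force: 45.0
```

>>> step_arm([
  [[0,0,0,0,0,-0.9,1],[0,0,0,0,0,-0.4,1],[0,0,0,0,0,0,1]],
])

```text
clock: 21.15
eef_pos: [560.2, 196.2, 343.4]
eef_rot: [3.137, -0.001, 1.548]
wrist_force: [-0.7, 0.7, -4.2]
finger_gap: 49.4
finger_force: 45.0
```

```bash
python3 mom.py; python3 plan.py 651.5 32 160 84
```

```text
21.5 gap 49.7 Mtool,F [ 0.049 -0.034  0.014 -0.403  0.048 -4.616] sd [0.019 0.04  0.037 0.437 0.484 0.553] pos [560.2 196.1 339.4] rot [-3.140e+00  1.000e-03  1.547e+00]
21.55 pos [560.2 196.1 339.6] rot [-179.9    0.    88.7] F [ 0.4  0.1 -4.2] gap 49.8 n 5 d [  91.3 -164.1    0.4] w [-0.1  0.   4.7]
[-0.0, 0.0, 0.021, -0.81, 0.475, -0.002]
[-0.0, 0.0, 0.021, -0.802, 0.488, -0.002]
[-0.0, 0.0, 0.021, -0.794, 0.501, -0.002]
[-0.0, 0.0, 0.021, -0.786, 0.514, -0.002]
[-0.0, 0.0, 0.021, -0.777, 0.527, -0.002]
```

>>> step_arm([
  [[0,0,0.02,-0.81,0.475,0,1],[0,0,0.02,-0.8,0.49,0,1],[0,0,0.02,-0.795,0.5,0,1],[0,0,0.02,-0.785,0.515,0,1],[0,0,0.025,-0.777,0.527,0,1]],
])

```text
clock: 22.05
eef_pos: [652.3, 30.8, 340.0]
eef_rot: [-3.141, 0.0, 1.464]
wrist_force: [-0.6, 0.5, -4.2]
finger_gap: 50.0
finger_force: 45.0
```

>>> step_arm([
  [[0,0,0,0,0,0,1],[0,0,0,0,0,0,1],[0,0,0,0,0,0,1]],
])

```text
clock: 22.35
eef_pos: [651.5, 33.0, 340.1]
eef_rot: [-3.141, -0.0, 1.466]
wrist_force: [-0.4, 1.3, -4.6]
finger_gap: 49.7
finger_force: 45.0
```

```bash
python3 plan.py 651.5 32 117 84
```

```text
22.35 pos [651.5  33.  340.1] rot [-180.   -0.   84.] F [-0.4  1.3 -4.6] gap 49.7 n 2 d [  0.   -1.  -43.1] w [-0. -0. -0.]
[-0.0, -0.0, -0.0, -0.012, 0.002, 0.539]
[-0.0, -0.0, -0.0, -0.012, 0.002, 0.539]
```

>>> step_arm([
  [[0,0,0,-0.02,0,0.6,1],[0,0,0,0,0,0.35,1],[0,0,0,0,0,0.1,1],[0,0,0,0,0,0.04,1],[0,0,0,0,0,0,1]],
])

```text
clock: 22.85
eef_pos: [651.4, 32.2, 297.9]
eef_rot: [-3.141, -0.0, 1.466]
wrist_force: [-4.0, 0.8, 4.0]
finger_gap: 49.5
finger_force: 45.0
```

>>> step_arm([
  [[0,0,0,0,0,0.03,1],[0,0,0,0,0,0,1]],
])

```text
clock: 23.05
eef_pos: [651.3, 32.2, 297.9]
eef_rot: [-3.142, -0.0, 1.466]
wrist_force: [-9.3, 1.0, 13.6]
finger_gap: 49.7
finger_force: 45.0
```

>>> step_arm([
  [[0,0,0,0,0,0,-1],[0,0,0,0,0,0,-1],[0,0,0,0,0,0,-1],[0,0,0,0,0,0,-1],[0,0,0,0,0,0,-1]],
])

```text
clock: 23.55
eef_pos: [651.7, 31.4, 295.6]
eef_rot: [-3.142, 0.0, 1.465]
wrist_force: [-0.5, -0.9, 0.3]
finger_gap: 86.4
finger_force: 0.0
```

>>> step_arm([
  [[0,0,0,0,0,0,-1],[0,0,0,0,0,-0.5,-1],[0,0,0,0,0,-0.9,-1]],
])

```text
clock: 23.85
eef_pos: [651.5, 31.4, 349.8]
eef_rot: [-3.137, 0.001, 1.465]
wrist_force: [0.6, 0.2, 0.7]
finger_gap: 93.6
finger_force: 0.0
```

```bash
python3 plan.py 634 282 100 109.3
```

```text
23.85 pos [651.5  31.4 349.8] rot [-179.7    0.    83.9] F [0.6 0.2 0.7] gap 93.6 n 7 d [-17.5 250.6 -69.8] w [ -0.3  -0.  -25.4]
[-0.001, -0.0, -0.081, 0.884, -0.155, 0.25]
[-0.001, -0.0, -0.081, 0.892, -0.099, 0.249]
[-0.001, -0.0, -0.081, 0.896, -0.043, 0.249]
[-0.001, -0.0, -0.081, 0.897, 0.014, 0.249]
[-0.001, -0.0, -0.081, 0.895, 0.07, 0.249]
[-0.001, -0.0, -0.081, 0.888, 0.126, 0.249]
[-0.001, -0.0, -0.081, 0.879, 0.182, 0.249]
```

>>> step_arm([
  [[0,0,0,0.85,0,-0.3,-1],[0,0,-0.08,0.885,-0.155,0,-1],[0,0,-0.08,0.89,-0.1,0,-1],[0,0,-0.08,0.896,-0.04,0.3,-1],[0,0,-0.08,0.897,0.015,0.6,-1]],
])

```text
clock: 24.35
eef_pos: [645.6, 209.9, 329.2]
eef_rot: [3.138, -0.0, 1.719]
wrist_force: [1.0, -0.8, 0.1]
finger_gap: 93.9
finger_force: 0.0
```

>>> step_arm([
  [[0,0,-0.08,0.895,0.07,0.6,-1],[0,0,-0.08,0.89,0.125,0.4,-1],[0,0,-0.08,0,0,0,-1],[0,0,0,0,0,0,-1],[0,0,0,0,0,0,-1]],
])

```text
clock: 24.85
eef_pos: [640.9, 279.7, 288.1]
eef_rot: [3.141, 0.0, 1.903]
wrist_force: [0.1, -0.4, -0.3]
finger_gap: 94.0
finger_force: 0.0
```

```bash
python3 plan.py 634 282 25 109.3
```

```text
24.85 pos [640.9 279.7 288.1] rot [180.   0. 109.] F [ 0.1 -0.4 -0.3] gap 94.0 n 3 d [ -6.9   2.3 -83.1] w [ 0.   0.  -0.3]
[0.0, 0.0, -0.002, 0.037, -0.049, 0.692]
[0.0, 0.0, -0.002, 0.037, -0.048, 0.692]
[0.0, 0.0, -0.002, 0.037, -0.048, 0.692]
```

>>> step_arm([
  [[0,0,0,0.05,-0.08,0.8,-1],[0,0,0,0.05,-0.06,0.8,-1],[0,0,0,0,0,0.45,-1],[0,0,0,0,0,0,1],[0,0,0,0,0,0,1]],
])

```text
clock: 25.35
eef_pos: [634.7, 281.8, 207.0]
eef_rot: [3.14, -0.0, 1.904]
wrist_force: [0.2, -0.2, 1.2]
finger_gap: 81.2
finger_force: 0.0
```

>>> step_arm([
  [[0,0,0,0,0,0,1],[0,0,0,0,0,0,1],[0,0,0,0,0,0,1],[0,0,0,0,0,0,1],[0,0,0,0,0,0,1]],
])

```text
clock: 25.85
eef_pos: [634.2, 282.1, 206.2]
eef_rot: [3.141, 0.0, 1.905]
wrist_force: [-0.0, 0.0, 3.2]
finger_gap: 49.5
finger_force: 45.0
```

>>> step_arm([
  [[0,0,0,0,0,0,1],[0,0,0,0,0,-0.3,1],[0,0,0,0,0,-0.9,1],[0,0,0,0,0,-0.95,1],[0,0,0,0,0,-0.95,1]],
])

```text
clock: 26.35
eef_pos: [633.9, 282.0, 331.1]
eef_rot: [-3.14, 0.0, 1.905]
wrist_force: [1.3, 0.5, -4.2]
finger_gap: 49.6
finger_force: 45.0
```

>>> step_arm([
  [[0,0.18,0,0,0,-0.5,1],[0,0.18,0,0,0,0,1],[0,0.18,0,0,0,0,1],[0,0,0,0,0,0,1],[0,0,0,0,0,0,1]],
])

```text
clock: 26.85
eef_pos: [634.2, 281.8, 349.5]
eef_rot: [-3.141, -0.42, 1.905]
wrist_force: [-0.3, -0.7, -4.3]
finger_gap: 49.8
finger_force: 45.0
```

>>> step_arm([
  [[0,-0.18,0,0,0,0,1],[0,-0.18,0,0,0,0,1],[0,-0.18,0,0,0,0,1],[0,0,0,0,0,0,1]],
])

```text
clock: 27.25
eef_pos: [633.9, 282.7, 349.8]
eef_rot: [3.141, 0.006, 1.906]
wrist_force: [-0.8, 0.5, -4.2]
finger_gap: 49.7
finger_force: 45.0
```

```bash
python3 mom.py
```

```text
27.6 gap 49.7 Mtool,F [ 0.036 -0.052 -0.016 -0.192 -0.118 -3.686] sd [0.021 0.042 0.028 0.324 0.387 0.414] pos [634.2 281.9 349.6] rot [-3.141e+00 -1.000e-03  1.905e+00]
```

>>> step_arm([
  [[0,-0.18,0,0,0,0,1],[0,-0.18,0,0,0,0,1],[0,-0.18,0,0,0,0,1],[0,0,0,0,0,0,1],[0,0,0,0,0,0,1]],
])

```text
clock: 28.15
eef_pos: [634.1, 282.2, 349.6]
eef_rot: [-3.141, 0.419, 1.905]
wrist_force: [-0.9, 0.1, -4.4]
finger_gap: 49.7
finger_force: 45.0
```

>>> step_arm([
  [[0,0.18,0,0,0,0,1],[0,0.18,0,0,0,0,1],[0,0.18,0,0,0,0,1],[0,0,0,0,0,0,1]],
])

```text
clock: 28.55
eef_pos: [634.5, 281.4, 350.0]
eef_rot: [3.141, -0.006, 1.904]
wrist_force: [-0.2, -0.9, -4.2]
finger_gap: 49.6
finger_force: 45.0
```

```bash
python3 mom.py; python3 plan.py 636.5 -107.5 190 84
```

```text
28.9 gap 49.6 Mtool,F [ 0.06  -0.056  0.    -0.217 -0.28  -4.05 ] sd [0.041 0.052 0.031 0.59  0.408 0.423] pos [634.1 282.2 349.7] rot [-3.142e+00  1.000e-03  1.905e+00]
28.95 pos [634.1 282.2 349.6] rot [-180.     0.   109.2] F [ 0.7  0.4 -3.5] gap 50.0 n 11 d [   2.4 -389.7   20.4] w [ 0.   0.  25.2]
[0.0, 0.0, 0.051, -0.839, -0.285, -0.046]
[0.0, 0.0, 0.051, -0.849, -0.252, -0.046]
[0.0, 0.0, 0.051, -0.859, -0.218, -0.046]
[0.0, 0.0, 0.051, -0.867, -0.183, -0.046]
[0.0, 0.0, 0.051, -0.873, -0.149, -0.046]
[0.0, 0.0, 0.051, -0.878, -0.114, -0.046]
[0.0, 0.0, 0.051, -0.882, -0.078, -0.046]
[0.0, 0.0, 0.051, -0.885, -0.043, -0.046]
[0.0, 0.0, 0.051, -0.886, -0.008, -0.046]
[0.0, 0.0, 0.051, -0.885, 0.028, -0.046]
[0.0, 0.0, 0.051, -0.884, 0.063, -0.046]
```

tA is silent too (-0.052 / -0.056). It goes on the other half of the plank.

>>> step_arm([
  [[0,0,0.05,-0.84,-0.285,-0.25,1],[0,0,0.05,-0.85,-0.25,-0.25,1],[0,0,0.05,-0.86,-0.22,0,1],[0,0,0.05,-0.867,-0.183,0,1],[0,0,0.05,-0.873,-0.15,0,1]],
])

```text
clock: 29.45
eef_pos: [635.2, 103.5, 369.9]
eef_rot: [3.141, 0.001, 1.707]
wrist_force: [-0.4, -0.3, -4.0]
finger_gap: 49.7
finger_force: 45.0
```

>>> step_arm([
  [[0,0,0.05,-0.878,-0.114,0,1],[0,0,0.05,-0.882,-0.08,0,1],[0,0,0.05,-0.885,-0.043,0,1],[0,0,0.05,-0.886,-0.01,0,1],[0,0,0.05,-0.885,0.03,0,1]],
])

```text
clock: 29.95
eef_pos: [637.0, -73.7, 369.8]
eef_rot: [3.141, 0.001, 1.511]
wrist_force: [0.9, 0.8, -4.0]
finger_gap: 49.5
finger_force: 45.0
```

>>> step_arm([
  [[0,0,0.06,-0.884,0.06,0,1],[0,0,0,0,0,0,1],[0,0,0,0,0,0,1],[0,0,0,0,0,0,1]],
])

```text
clock: 30.35
eef_pos: [637.6, -106.9, 369.7]
eef_rot: [-3.142, 0.0, 1.466]
wrist_force: [0.2, 0.4, -4.4]
finger_gap: 49.6
finger_force: 45.0
```

```bash
python3 plan.py 636.8 -107.5 117 84
python3 - <<'E'
from h import *
from cell import optics
t=optics.camera("scene"); cv2.imwrite("pics/s3.png",cv2.resize(t["frame"][120:340,200:480,::-1],(763,600),interpolation=cv2.INTER_CUBIC))
E
```

```text
30.35 pos [ 637.6 -106.9  369.7] rot [-180.    0.   84.] F [ 0.2  0.4 -4.4] gap 49.6 n 2 d [ -0.8  -0.6 -72.7] w [-0.  0.  0.]
[-0.0, 0.0, 0.0, -0.009, -0.009, 0.909]
[-0.0, 0.0, 0.0, -0.009, -0.009, 0.909]
```

View pics/s3.png

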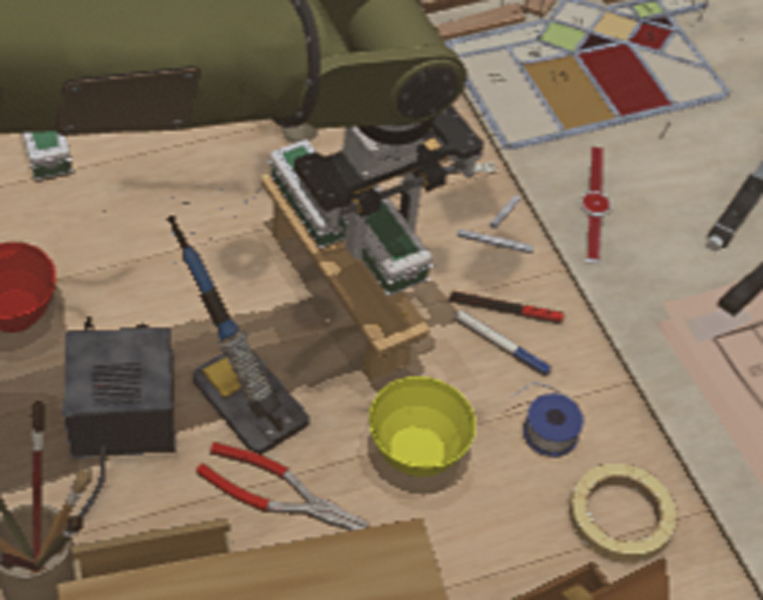

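The first tin sits flat on the plank at (310,190), and the second is held over the free half at (395,245). Lowering it now.

>>> step_arm([
  [[0,0,0,-0.02,-0.02,0.8,1],[0,0,0,0,0,0.7,1],[0,0,0,0,0,0.23,1],[0,0,0,0,0,0.08,1],[0,0,0,0,0,0.04,1]],
])

```text
clock: 30.9
eef_pos: [637.0, -108.2, 296.8]
eef_rot: [3.14, 0.0, 1.466]
wrist_force: [0.8, 0.1, -3.4]
finger_gap: 49.6
finger_force: 45.0
```

>>> step_arm([
  [[0,0,0,0,0,0,1],[0,0,0,0,0,0,1]],
])

```text
clock: 31.1
eef_pos: [636.8, -108.5, 296.9]
eef_rot: [3.14, 0.0, 1.465]
wrist_force: [-0.4, 0.1, -4.2]
finger_gap: 49.8
finger_force: 45.0
```

>>> step_arm([
  [[0,0,0,0,0,0.03,1],[0,0,0,0,0,0,1]],
])

```text
clock: 31.3
eef_pos: [636.8, -108.5, 296.2]
eef_rot: [3.14, 0.0, 1.465]
wrist_force: [-3.0, 0.7, 5.7]
finger_gap: 49.5
finger_force: 45.0
```

>>> step_arm([
  [[0,0,0,0,0,0.03,1],[0,0,0,0,0,0,1]],
])

```text
clock: 31.5
eef_pos: [636.7, -108.5, 296.2]
eef_rot: [3.139, 0.0, 1.465]
wrist_force: [-8.1, 1.6, 16.0]
finger_gap: 49.9
finger_force: 45.0
```

>>> step_arm([
  [[0,0,0,0,0,0,-1],[0,0,0,0,0,0,-1],[0,0,0,0,0,0,-1],[0,0,0,0,0,0,-1],[0,0,0,0,0,0,-1]],
])

```text
clock: 32.0
eef_pos: [636.7, -108.6, 293.2]
eef_rot: [-3.142, 0.0, 1.465]
wrist_force: [-0.2, -0.1, -0.4]
finger_gap: 86.4
finger_force: 0.0
```

>>> step_arm([
  [[0,0,0,0,0,0,-1],[0,0,0,0,0,-0.5,-1],[0,0,0,0,0,-0.9,-1],[0,0,0,0,0,-0.9,-1],[0,0,0,0,0,0,-1]],
])

```text
clock: 32.5
eef_pos: [636.8, -108.5, 390.8]
eef_rot: [3.133, 0.001, 1.465]
wrist_force: [0.1, 0.1, 0.3]
finger_gap: 94.0
finger_force: 0.0
```

```bash
python3 plan.py 467.4 370 190 73.8
```

```text
32.5 pos [ 636.8 -108.5  390.8] rot [1.795e+02 1.000e-01 8.390e+01] F [0.1 0.1 0.3] gap 94.0 n 14 d [-169.4  478.5  -20.8] w [ 0.5  0.  10.1]
[0.001, 0.0, 0.016, 0.818, -0.391, 0.033]
[0.001, 0.0, 0.016, 0.813, -0.402, 0.033]
[0.001, 0.0, 0.016, 0.808, -0.412, 0.034]
[0.001, 0.0, 0.016, 0.802, -0.422, 0.034]
[0.001, 0.0, 0.016, 0.797, -0.432, 0.034]
[0.001, 0.0, 0.016, 0.792, -0.442, 0.035]
[0.001, 0.0, 0.016, 0.786, -0.452, 0.035]
[0.001, 0.0, 0.016, 0.78, -0.462, 0.035]
[0.001, 0.0, 0.016, 0.774, -0.472, 0.035]
[0.001, 0.0, 0.016, 0.768, -0.481, 0.036]
[0.001, 0.0, 0.016, 0.762, -0.491, 0.036]
[0.001, 0.0, 0.016, 0.756, -0.501, 0.036]
[0.001, 0.0, 0.016, 0.749, -0.51, 0.037]
[0.001, 0.0, 0.016, 0.743, -0.52, 0.037]
```

>>> step_arm([
  [[0,0,0.016,0.82,-0.39,0,-1],[0,0,0.016,0.813,-0.4,0,-1],[0,0,0.016,0.808,-0.41,0,-1],[0,0,0.016,0.802,-0.42,0,-1],[0,0,0.016,0.797,-0.43,0,-1]],
])

```text
clock: 33.0
eef_pos: [575.7, 63.7, 384.6]
eef_rot: [-3.141, 0.0, 1.402]
wrist_force: [1.9, 0.0, -1.0]
finger_gap: 93.9
finger_force: 0.0
```

>>> step_arm([
  [[0,0,0.016,0.792,-0.44,0,-1],[0,0,0.016,0.786,-0.45,0,-1],[0,0,0.016,0.78,-0.46,0.2,-1],[0,0,0.016,0.774,-0.47,0.4,-1],[0,0,0.016,0.768,-0.48,0.5,-1]],
])

```text
clock: 33.5
eef_pos: [515.4, 234.5, 340.8]
eef_rot: [3.141, -0.0, 1.339]
wrist_force: [0.4, -0.4, -1.1]
finger_gap: 93.9
finger_force: 0.0
```

>>> step_arm([
  [[0,0,0.016,0.762,-0.49,0.5,-1],[0,0,0.016,0.756,-0.5,0.5,-1],[0,0,0.016,0.75,-0.51,0.5,-1],[0,0,0.016,0.743,-0.52,0,-1],[0,0,0,0,0,0,-1]],
])

```text
clock: 34.0
eef_pos: [465.9, 373.0, 279.9]
eef_rot: [-3.14, 0.001, 1.292]
wrist_force: [0.9, -0.4, 0.0]
finger_gap: 93.8
finger_force: 0.0
```

>>> step_arm([
  [[0,0,0,0,0,0,-1],[0,0,0,0,0,0,-1]],
])

```text
clock: 34.2
eef_pos: [468.0, 369.2, 281.1]
eef_rot: [-3.142, 0.0, 1.288]
wrist_force: [0.8, -0.3, -0.6]
finger_gap: 94.4
finger_force: 0.0
```

```bash
python3 plan.py 467.4 370 25 73.8
python3 - <<'E'
from h import *
from cell import optics
t=optics.camera("top"); P=cloud(t)
m=(t["range_z"]>0)&(P[...,2]>128)&(P[...,2]<144)&(P[...,0]>560)&(P[...,0]<720)&(P[...,1]<130)
n,l=cv2.connectedComponents(m.astype(np.uint8))
for i in range(1,n):
    q=P[l==i]
    if len(q)>150: print(cv2.minAreaRect(q[:,:2].astype(np.float32)),q[:,2].min(),q[:,2].max(),len(q))
print(rect(P,(490,240,562,312),52,75),rect(P,(345,222,505,290),80,100))
cv2.imwrite("pics/t4.png",cv2.resize(t["frame"][:,:,::-1],(800,600)))
E
```

```text
34.2 pos [468.  369.2 281.1] rot [-180.     0.    73.8] F [ 0.8 -0.3 -0.6] gap 94.4 n 3 d [ -0.6   0.8 -76.1] w [-0.  0.  0.]
[-0.0, 0.0, 0.0, 0.005, -0.007, 0.634]
[-0.0, 0.0, 0.0, 0.005, -0.007, 0.634]
[-0.0, 0.0, 0.0, 0.005, -0.007, 0.634]
((651.313720703125, 31.507888793945312), (130.57159423828125, 52.6403694152832), 83.34501647949219) 128.12763171860388 143.82837772768676 703
((637.1897583007812, -107.49467468261719), (127.49911499023438, 51.63956069946289), 84.08740997314453) 128.07790174478032 143.7295621509718 726
[ 594.7 -254.3   60.9  109.1  108.8   85.5  181. ] [642.4 -37.4  91.5 279.4  63.8  83.7 477. ]
```

View pics/t4.png

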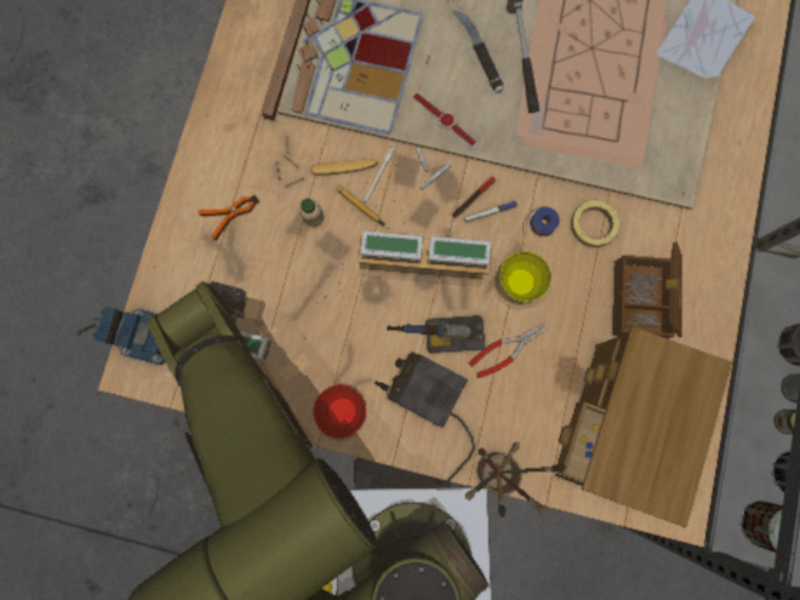

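Both silent tins lie on the plank at (392,246) and (460,250), aligned and level. Bowl, spool, bottle and pliers have not moved. Next I pick up the rattling tin and tip it again.

>>> step_arm([
  [[0,0,0,0.02,-0.02,0.8,-1],[0,0,0,0,0,0.75,-1],[0,0,0,0,0,0.33,-1],[0,0,0,0,0,0,1],[0,0,0,0,0,0,1]],
])

```text
clock: 34.75
eef_pos: [467.7, 370.8, 207.2]
eef_rot: [3.141, -0.001, 1.288]
wrist_force: [0.5, -0.1, -0.2]
finger_gap: 81.4
finger_force: 0.0
```

>>> step_arm([
  [[0,0,0,0,0,0,1],[0,0,0,0,0,0,1],[0,0,0,0,0,0,1],[0,0,0,0,0,0,1],[0,0,0,0,0,0,1]],
])

```text
clock: 35.25
eef_pos: [467.2, 371.0, 206.5]
eef_rot: [3.141, -0.0, 1.289]
wrist_force: [-0.7, -0.8, 3.9]
finger_gap: 49.6
finger_force: 45.0
```

>>> step_arm([
  [[0,0,0,0,0,0,1],[0,0,0,0,0,-0.3,1],[0,0,0,0,0,-0.9,1],[0,0,0,0,0,-0.95,1],[0,0,0,0,0,-0.95,1]],
])

```text
clock: 35.75
eef_pos: [466.9, 370.7, 331.6]
eef_rot: [-3.141, 0.001, 1.289]
wrist_force: [-1.0, 0.3, -4.2]
finger_gap: 49.4
finger_force: 45.0
```

>>> step_arm([
  [[0,0.18,0,0,0,-0.5,1],[0,0.18,0,0,0,0,1],[0,0.18,0,0,0,0,1],[0,0,0,0,0,0,1],[0,0,0,0,0,0,1]],
])

```text
clock: 36.25
eef_pos: [467.0, 370.7, 350.0]
eef_rot: [-3.141, -0.419, 1.289]
wrist_force: [-0.3, -0.1, -3.4]
finger_gap: 50.0
finger_force: 45.0
```

>>> step_arm([
  [[0,-0.18,0,0,0,0,1],[0,-0.18,0,0,0,0,1],[0,-0.18,0,0,0,0,1],[0,0,0,0,0,0,1]],
])

```text
clock: 36.65
eef_pos: [467.2, 371.4, 349.9]
eef_rot: [3.141, 0.006, 1.289]
wrist_force: [-0.5, 0.6, -4.2]
finger_gap: 49.5
finger_force: 45.0
```

```bash
python3 mom.py
```

```text
37.0 gap 50.1 Mtool,F [ 0.043  0.012  0.011 -0.468  0.324 -4.006] sd [0.032 0.028 0.033 0.692 0.482 0.553] pos [467.2 370.8 350.2] rot [ 3.142e+00 -1.000e-03  1.289e+00]
```

>>> step_arm([
  [[0,-0.18,0,0,0,0,1],[0,-0.18,0,0,0,0,1],[0,-0.18,0,0,0,0,1],[0,0,0,0,0,0,1],[0,0,0,0,0,0,1]],
])

```text
clock: 37.55
eef_pos: [467.2, 371.0, 349.9]
eef_rot: [-3.141, 0.42, 1.29]
wrist_force: [-0.1, 0.6, -3.8]
finger_gap: 49.9
finger_force: 45.0
```

>>> step_arm([
  [[0,0.18,0,0,0,0,1],[0,0.18,0,0,0,0,1],[0,0.18,0,0,0,0,1],[0,0,0,0,0,0,1]],
])

```text
clock: 37.95
eef_pos: [467.2, 370.4, 350.7]
eef_rot: [3.141, -0.006, 1.288]
wrist_force: [0.6, -1.1, -4.2]
finger_gap: 49.8
finger_force: 45.0
```

```bash
python3 mom.py; python3 plan.py 600 150 225 75 36
```

```text
38.3 gap 49.8 Mtool,F [ 0.051 -0.216 -0.01  -0.256 -0.199 -3.958] sd [0.037 0.04  0.014 0.534 0.415 0.579] pos [467.2 371.1 349.9] rot [-3.141e+00  1.000e-03  1.289e+00]
38.35 pos [467.2 371.1 349.9] rot [-1.80e+02  1.00e-01  7.39e+01] F [ 1.   0.3 -3.6] gap 49.6 n 8 d [ 132.8 -221.1   55.1] w [-0.   0.1 -1.1]
[-0.0, 0.0, -0.003, -0.548, 0.591, -0.172]
[-0.0, 0.0, -0.003, -0.55, 0.589, -0.172]
[-0.0, 0.0, -0.003, -0.551, 0.588, -0.172]
[-0.0, 0.0, -0.003, -0.553, 0.587, -0.172]
[-0.0, 0.0, -0.003, -0.554, 0.585, -0.172]
[-0.0, 0.0, -0.003, -0.556, 0.584, -0.172]
[-0.0, 0.0, -0.003, -0.557, 0.583, -0.172]
[-0.0, 0.0, -0.003, -0.558, 0.581, -0.172]
```

Confirmed: the moment shifts by 0.23 N m. I carry it over x≈600, clear of the iron, to the bowl.

>>> step_arm([
  [[0,0,0,-0.5,0.55,-0.3,1],[0,0,0,-0.55,0.6,-0.3,1],[0,0,0,-0.55,0.6,-0.3,1],[0,0,0,-0.55,0.6,-0.3,1],[0,0,0,-0.55,0.6,-0.2,1]],
])

```text
clock: 38.85
eef_pos: [551.1, 233.3, 407.0]
eef_rot: [3.141, 0.0, 1.289]
wrist_force: [-0.2, 0.7, -3.4]
finger_gap: 49.6
finger_force: 45.0
```

>>> step_arm([
  [[0,0,0,-0.55,0.58,0,1],[0,0,0,-0.55,0.58,0,1],[0,0,0,-0.55,0.58,0,1],[0,0,0,0,0,0,1]],
])

```text
clock: 39.25
eef_pos: [600.4, 148.7, 405.7]
eef_rot: [-3.142, 0.001, 1.286]
wrist_force: [-0.4, -0.4, -3.7]
finger_gap: 49.6
finger_force: 45.0
```

```bash
python3 plan.py 595 -254.5 225 74 34
```

```text
39.25 pos [600.4 148.7 405.7] rot [-1.80e+02  1.00e-01  7.37e+01] F [-0.4 -0.4 -3.7] gap 49.6 n 12 d [  -5.4 -403.2   -0.7] w [-0.   0.1 -0.3]
[-0.0, 0.0, -0.001, -0.809, 0.226, 0.002]
[-0.0, 0.0, -0.001, -0.809, 0.225, 0.002]
[-0.0, 0.0, -0.001, -0.81, 0.225, 0.002]
[-0.0, 0.0, -0.001, -0.81, 0.224, 0.002]
[-0.0, 0.0, -0.001, -0.81, 0.224, 0.002]
[-0.0, 0.0, -0.001, -0.81, 0.224, 0.002]
[-0.0, 0.0, -0.001, -0.81, 0.223, 0.002]
[-0.0, 0.0, -0.001, -0.81, 0.223, 0.002]
[-0.0, 0.0, -0.001, -0.81, 0.222, 0.002]
[-0.0, 0.0, -0.001, -0.81, 0.222, 0.002]
[-0.0, 0.0, -0.001, -0.81, 0.222, 0.002]
[-0.0, 0.0, -0.001, -0.811, 0.221, 0.001]
```

>>> step_arm([
  [[0,0,0,-0.7,0.2,0,1],[0,0,0,-0.81,0.225,0,1],[0,0,0,-0.81,0.225,0,1],[0,0,0,-0.81,0.225,0,1],[0,0,0,-0.81,0.225,0,1]],
])

```text
clock: 39.75
eef_pos: [597.2, -12.5, 406.1]
eef_rot: [-3.141, 0.0, 1.29]
wrist_force: [0.7, -0.2, -3.5]
finger_gap: 49.9
finger_force: 45.0
```

>>> step_arm([
  [[0,0,0,-0.81,0.225,0,1],[0,0,0,-0.81,0.225,0,1],[0,0,0,-0.81,0.225,0,1],[0,0,0,-0.81,0.22,0,1],[0,0,0,-0.81,0.22,0,1]],
])

```text
clock: 40.25
eef_pos: [595.2, -180.6, 406.1]
eef_rot: [-3.141, 0.0, 1.29]
wrist_force: [-0.5, -0.9, -3.4]
finger_gap: 49.8
finger_force: 45.0
```

>>> step_arm([
  [[0,0,0,-0.81,0.22,0.2,1],[0,0,0,-0.6,0.16,0.3,1],[0,0,0,-0.3,0.1,0.4,1],[0,0,0,0,0,0.3,1],[0,0,0,0,0,0,1]],
])

```text
clock: 40.75
eef_pos: [594.8, -249.9, 355.6]
eef_rot: [-3.138, -0.001, 1.29]
wrist_force: [-0.2, 0.1, -3.9]
finger_gap: 50.2
finger_force: 45.0
```

>>> step_arm([
  [[0,0,0,0,0,0,1],[0,0,0,0,0,0,1]],
])

```text
clock: 40.95
eef_pos: [595.0, -250.0, 359.1]
eef_rot: [3.14, 0.0, 1.29]
wrist_force: [-0.3, -0.4, -3.6]
finger_gap: 49.8
finger_force: 45.0
```

```bash
python3 mom.py; python3 plan.py 595 -254.5 178 74 34
python3 - <<'E'
from h import *
from cell import optics
t=optics.camera("scene"); cv2.imwrite("pics/s5.png",cv2.resize(t["frame"][150:380,200:480,::-1],(730,600),interpolation=cv2.INTER_CUBIC))
E
```

```text
41.3 gap 49.8 Mtool,F [ 0.058 -0.083 -0.004 -0.283 -0.281 -3.801] sd [0.028 0.035 0.026 0.523 0.268 0.525] pos [ 594.7 -250.9  358.3] rot [3.141 0.    1.289]
41.35 pos [ 594.7 -251.   358.2] rot [180.   -0.   73.9] F [-0.3  0.8 -3.7] gap 49.8 n 1 d [ 0.3 -3.5 -0.2] w [ 0.  -0.  -0.1]
[0.0, -0.0, -0.003, -0.082, 0.032, 0.005]
```

View pics/s5.png

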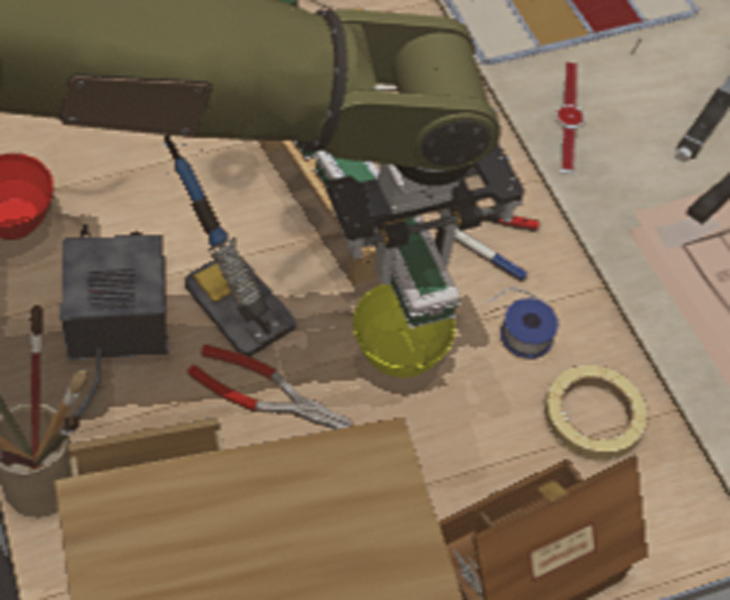

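The tin is held level over the yellow bowl, bowl at (405,330), with its bottom about 90 mm above the rim. I'll nudge it 3 mm, let it settle and hand in.

>>> step_arm([
  [[0,0,0,-0.08,0.03,0,1],[0,0,0,0,0,0,1],[0,0,0,0,0,0,1],[0,0,0,0,0,0,1],[0,0,0,0,0,0,1]],
])

```text
clock: 41.9
eef_pos: [595.0, -254.4, 358.1]
eef_rot: [-3.142, -0.0, 1.289]
wrist_force: [-1.0, 0.3, -3.1]
finger_gap: 49.8
finger_force: 45.0
```

```bash
python3 -c "
from cell import workorder,manip
s=manip.read_state();print(s['clock'],s['eef_pos'],s['finger_gap'],abs(s['qd']).max())
print(workorder.sign_off())"
```

```text
41.9 [ 594.95910774 -254.39534091  358.0856916 ] 49.80547436521272 0.0020426656698372585
the job is handed in; nothing more can be done
None
```

Job handed in at 41.9 s: both silent tins lie end to end on the plank, and the rattling one, confirmed by a second tip, is held still and level about 90 mm above the near yellow bowl; while testing one silent tin I knocked it against the soldering iron (27 N read at the wrist), after which the iron looked unmoved and I set the tin down, regrasped it and placed it as asked.

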